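# Slide the electrode tin home between wet-painted rails

### The arm

A 7-joint arm with a two-finger parallel gripper is mounted at the origin on a cart in front of the work surface, level with it; the furniture and walls round the work are solid. World frame = base frame: x ahead of the robot, y to its left, z up, the work surface at z = 0. Lengths are in mm, angles in rad, forces in N, time in s.
With the tool pointing down it reaches from about 400 to 900 mm from the base axis. Payload 5.5 kg.
Tool frame: the origin (TCP) lies midway between the tips of the shut fingers; the grasp point (between the pads) lies 19 mm behind it; z points along the fingers, x is the direction in which the jaws open and shut, and the axes are right-handed (so a half turn about z gives the same grasp; the last joint's range is limited). The gripper opens to 92 mm and grips with 3 to 60 N. Pads are 19 mm wide; open, the fingers measure 130 mm over their backs; the gripper's body (75 mm by 190 mm) begins 47 mm behind the grasp point.
Start: joints at [-1, 0.501, -0.427, 1.55, 0.221, 1.138, -0.21], TCP at [196.888, 619.463, 226.729] pointing down, gripper open.
Joint ranges: [-2.88, 2.88], [-0.31, 2.03], [-1.54, 1.56], [0.2, 2.42], [-1.41, 4.55], [0.19, 2.02], [-2.57, 2.57]. Speed limits (rad/s): [2.57, 2.57, 3.14, 3.14, 3.14, 3.14, 3.14].

### API

Orientations are given as a unit quaternion [x, y, z, w].
In Python, from station import bot, viewer gives the robot as it stands.
- The arm moves only by the shell command python3 -m pendant 'ROWS'. ROWS is JSON, a list of rows, each an object with "linear": the shift along the tool's x, y, z in m, a list of three; "angular": the turn, a rotation vector about the tool's x, y, z in degrees, a list of three; "grip": the finger opening in m, from 0 to 0.0918. A call has exactly 8 rows; each row shifts and turns the commanded pose from where the row before left it, along the tool's axes as they then stand; what a row does not reach is not made up. A row lasts 1/10 s, in which the tool goes at most 50 mm and 8.59 degrees, less where a joint would pass 70% of its speed; a pose out of reach is approached as far as the arm can. A call is refused whole if a number of a shift passes 0.05 or a number of a turn 8.59, either way. A call with a gripper value outside its range is refused whole. The fingers move at their own pace and stop on an object; the grip force is fixed at half the most. Time passes only in rows, so rows that do not move let the fingers close, or fill a call up. It gives the time, the measured TCP pose, the force and the opening at its end, in the units of the state.
- bot.sense(): the state, without advancing time (a new reading comes with each control period).
- viewer.read_camera(name): name is "side" or "top"; returns a dict with "image" (420x560x3 uint8, red, green, blue), "K" (3x3 intrinsics, pixels), "dist_coeffs" ([k1, k2, p1, p2, k3] as OpenCV has them; the pictures are not rectified), "world_to_cam" (4x4, takes a point from world to camera coordinates). Camera axes: x right, y down, z forward; pixel columns grow to the right and rows downward; lengths in mm; the calibration is good to about 2 mm. A picture is of the moment at which its call begins. There is no depth.
- bot.finish_job(): hands the job in, once; it reports no verdict.
The state is a dict: "t": time; "qpos": joint angles; "joint_velocities": joint speeds; "joint_torque": joint torques, N m; "position": TCP position; "eef_rot": TCP orientation; "force": force on the tool from outside, world axes, zero at the start; "wrist_torque": the same for the moment, N m; "finger_gap": finger opening in mm.
Only numpy, scipy, OpenCV 4.12 (cv2) and the standard library are available. Lean on these libraries where they do the work, as an engineer would, in place of code of your own. Each camera call takes 0.05 s, during which the arm holds its last target. There are 200 camera calls.

### The job

The grey rails of the storage rack beside the vise are freshly painted and still wet. With the fingertips, push the blue electrode tin along the bench, in through the rack's open end and down the lane until it sits squarely against the two rubber stops, without the tin or the robot ever touching either rail. Never lift or tip the tin, leave the cups, the steel block and the round paste tin alone, and finish with the hand clear of everything.

Things in the scene. Friction and masses are not known exactly. Their poses are not given: they have to be found in the camera images.
- electrode_tin: closed flat blue tin, about 0.16 kg, loose on the bench before the rack's mouth, right of the lane's middle line and askew; a 1 to 2 N push slides it. 91 mm along its x, 128 mm along y, 34 mm high; origin: centre of its underside, z up. Walls at x = -40 and +43 mm, y = -62 and +62 mm; the fixed lid, 32 to 34 mm up, overhangs to x = -42 and +44, y = -64 and +64 mm. Its +x side goes in first.
- tin_rack: fixed U-shaped grey rack of steel flat bar on edge: two parallel rails and a crossbar at the far end, all 30 mm high; the bench is its floor. Origin: on the bench in the middle of the open end (mouth); x points down the lane, y to the left rail, z up. Clear lane y = -76 to +76 mm, so the tin, broad side across, has 12 mm to spare each side. Crossbar's inner face at x = 190 mm.
- stop_mid (a point): point midway between the two black rubber stops on the crossbar (each 20 mm across, at rack y = -38 and +38 mm, 16 mm up), level with their ends: rack x = 180 mm, y = 0. When the tin rests on the stops its origin is 43 to 44 mm short of this point, at rack x = 136 to 137 mm.
- rail_left: left rail of the rack, wet paint: a flat bar 198 mm long, 8 mm thick, 30 mm high. Origin: on the bench, in the middle of its thickness at the mouth end (rack x = 0, y = +80 mm); x points down the lane. On its outside are two small feet that stick out to 21 mm beyond the rail's outer face and 8 mm up.
- rail_right: right rail of the rack, wet paint: mirror image of the left one; origin at rack x = 0, y = -80 mm.
- wide_cup: loose bystander: pink ceramic gas cup standing upright beyond the crossbar, 24 mm across, 46 mm high. Origin: centre of its underside.
- slim_cup: loose bystander: pink ceramic gas cup standing upright beyond the crossbar, to the right of the wider one, 17 mm across, 46 mm high. Origin: centre of its underside.
- steel_block: loose bystander: bare steel block 32 x 50 mm, 36 mm high, outside the right rail. Origin: centre of its underside.
- paste_tin: loose bystander: round tin with a green lid, 58 mm across, 28 mm high, behind the vise, to the right of the rack. Origin: centre of its underside.
Mind the look-alikes: they are no part of the job. What is shaped like the electrode_tin but purple is not meant.

How it is judged (in metres and radians):
On the way:
1. the tin is on its way down the lane, its middle past the mouth (x of electrode_tin in the frame of tin_rack above 0.01 m and y of electrode_tin in the frame of tin_rack between -0.015 and 0.015 m), for 0.05 s.
At the end, for the whole second after the job is handed in: The tin lies flat and still in the lane against the rubber stops (within about 5 mm), no more than 12 mm off the lane's middle line and square to it within 0.07 rad (x of electrode_tin in the frame of tin_rack between 0.131 and 0.14 m and y of electrode_tin in the frame of tin_rack between -0.012 and 0.012 m and angle between the x axis of electrode_tin and the x axis of tin_rack, either way round below 0.07 rad and height (world z) of electrode_tin below 0.004 m and angle between electrode_tin's own z axis and vertical below 0.05 rad and linear speed of electrode_tin below 0.01 m/s); the robot touches nothing.
It fails at once if the electrode tin touches a rail (contact force between electrode_tin and rail_left above 0.3 N or contact force between electrode_tin and rail_right above 0.3 N).
It fails at once if the robot touches a rail (contact force between any of the fingers, the arm and rail_left above 0.3 N or contact force between any of the fingers, the arm and rail_right above 0.3 N).
It fails at once if the tin is lifted more than 6 mm off the bench, or tipped (height (world z) of electrode_tin above 0.006 m or angle between electrode_tin's own z axis and vertical above 0.15 rad).
It fails at once if a cup, the steel block or the paste tin is shifted by more than 15 mm (distance of any of wide_cup, slim_cup, steel_block, paste_tin from where it was at the start of the episode above 0.015 m).
It also fails if it takes over 48 s, if anything falls off the work surface, if the arm or the gripper's body presses on something with over 40 N, if the wrist force passes 120 N, or if a joint passes its speed limit or range.

## Working session

There is one attempt and no reset: what is moved stays moved. The work goes in short steps, Python scripts to look and compute and a shell command to move; the robot and the scene stay as the last step left them, time stands still between calls to the robot, and variables do not carry over. Pictures are saved under pics/ and viewed, about 8 in all and at most 12, crops included, and the job is handed in when it is done.

```bash
mkdir -p pics; ls
python3 - <<'E'
from station import bot, viewer
import cv2,json
s=bot.sense(); print({k:s[k] for k in('t','position','eef_rot','finger_gap','force')})
for n in('side','top'):
    d=viewer.read_camera(n); cv2.imwrite(f'pics/{n}0.png',d['image'][:,:,::-1])
    print(n,d['K'],d['dist_coeffs'],d['world_to_cam'])
E
```

```text
pics
{'t': 0.0, 'position': array([196.76412357, 618.78022557, 225.7008255 ]), 'eef_rot': array([ 8.07125683e-01,  5.90378888e-01, -7.87116546e-04,  5.30618085e-04]), 'finger_gap': 92.167741223019, 'force': array([0.69353398, 0.54940938, 0.19040101])}
side [[440.92708548   0.         281.92184309]
 [  0.         440.92708548 206.85615245]
 [  0.           0.           1.        ]] [-0.10844731  0.          0.          0.          0.        ] [[ 9.72701798e-01 -2.31287601e-01  1.89012524e-02 -4.93454608e+02]
 [-1.41359494e-01 -6.55150990e-01 -7.42155424e-01  2.89842752e+02]
 [ 1.84034522e-01  7.19224044e-01 -6.69961245e-01  1.00051100e+03]
 [ 0.00000000e+00  0.00000000e+00  0.00000000e+00  1.00000000e+00]]
top [[479.97650995   0.         284.70464016]
 [  0.         479.97650995 214.76854689]
 [  0.           0.           1.        ]] [0.03756794 0.         0.         0.         0.        ] [[-9.51239303e-03 -9.99954565e-01 -6.18289497e-04  2.85892704e+02]
 [-9.82432333e-01  9.46094863e-03 -1.86379185e-01  5.86382826e+02]
 [ 1.86376567e-01 -1.16548447e-03 -9.82477693e-01  1.48428222e+03]
 [ 0.00000000e+00  0.00000000e+00  0.00000000e+00  1.00000000e+00]]
```

View pics/top0.png

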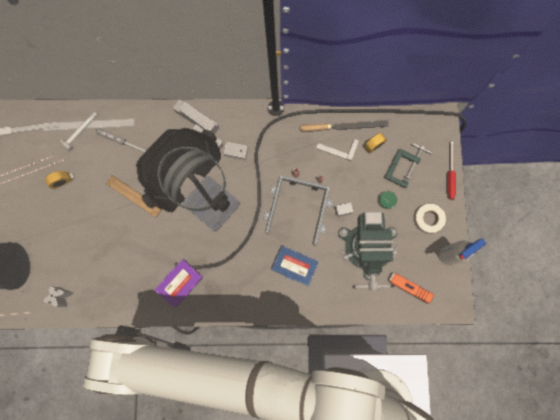

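View pics/side0.png

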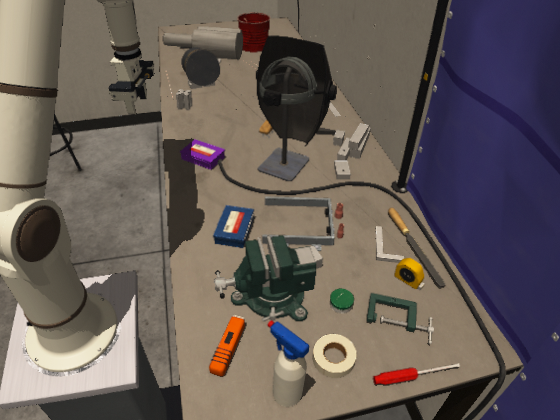

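Top: blue tin at about (295,266), rack mouth (267,232)–(318,243), crossbar (282,178)–(328,187). The vise is at (373,245), the steel block at (344,209), and the purple look-alike at (178,283). Next I'll enlarge both views.

Run:
```python
import cv2,numpy as np
a=cv2.imread('pics/top0.png')[165:290,255:365]; b=cv2.imread('pics/side0.png')[185:260,205:355]
cv2.imwrite('pics/topc.png',cv2.resize(a,None,fx=4.8,fy=4.8,interpolation=cv2.INTER_CUBIC))
cv2.imwrite('pics/sidec.png',cv2.resize(b,None,fx=5,fy=5,interpolation=cv2.INTER_CUBIC))
```

```text
(no output)
```

View pics/topc.png

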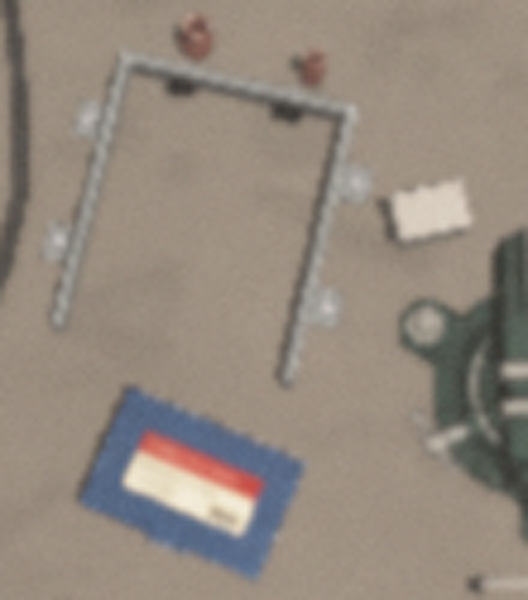

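View pics/sidec.png

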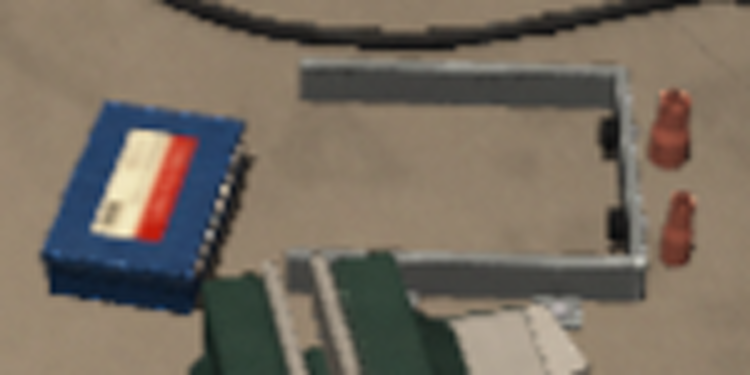

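```bash
cat > h.py <<'E'
import cv2,numpy as np
from scipy.optimize import least_squares
def cam(d): return np.array(d['K']),np.array(d['dist_coeffs']),np.array(d['world_to_cam'])
def plane(d,px,z):
    K,D,T=cam(d); n=cv2.undistortPoints(np.array(px,float).reshape(-1,1,2),K,D)[:,0]
    R=T[:3,:3]; C=-R.T@T[:3,3]; r=np.c_[n,np.ones(len(n))]@R
    return (C+r*((z-C[2])/r[:,2])[:,None])
def tri(d1,p1,d2,p2):
    P=[];N=[]
    for d,p in((d1,p1),(d2,p2)):
        K,D,T=cam(d); P.append(T[:3]); N.append(cv2.undistortPoints(np.array(p,float).reshape(-1,1,2),K,D)[:,0].T)
    X=cv2.triangulatePoints(P[0],P[1],N[0],N[1]); return (X[:3]/X[3]).T
def fit(model,pts):
    m=np.array(model,float);p=np.array(pts)[:,:2]
    mc,pc=m.mean(0),p.mean(0); H=(m-mc).T@(p-pc); a=np.arctan2(H[0,1]-H[1,0],H[0,0]+H[1,1])
    R=np.array([[np.cos(a),-np.sin(a)],[np.sin(a),np.cos(a)]]); t=pc-R@mc
    return t,a,np.abs((m@R.T+t)-p).max(),R
def tinmask(img,box):
    u0,u1,v0,v1=box; h=cv2.cvtColor(img,cv2.COLOR_RGB2HSV); m=cv2.inRange(h,(103,90,40),(120,255,255))
    k=np.zeros_like(m);k[v0:v1,u0:u1]=m[v0:v1,u0:u1]
    c=max(cv2.findContours(k,cv2.RETR_EXTERNAL,cv2.CHAIN_APPROX_NONE)[0],key=cv2.contourArea); return cv2.convexHull(c)[:,0]
E
python3 - <<'E'
from h import *; from station import viewer
t=viewer.read_camera('top'); s=viewer.read_camera('side')
up=lambda c,o,f:(np.array(c)+.5)/f-.5+o
tt=up([[57,322],[287,380],[125,58],[350,108]],[255,165],4.8)
ts=up([[301,62],[288,255],[622,68],[642,262]],[205,185],5)
print('rack tri',tri(t,tt,s,ts).round(1))
P=plane(t,tt,30); print(P.round(1)); 
m=[[0,80],[0,-80],[194,80],[194,-80]]
print('rack top',fit(m,P)[:3]); print('rack side',fit(m,plane(s,ts,30))[:3])
ct=up([[130,388],[303,465],[257,578],[82,498]],[255,165],4.8)
cs=up([[243,122],[192,275],[45,257],[107,102]],[205,185],5)
print('tin tri',tri(t,ct,s,cs).round(1))
m=[[44,64],[44,-64],[-42,-64],[-42,64]]
print('tin top',fit(m,plane(t,ct,34))[:3]); print('tin side',fit(m,plane(s,cs,34))[:3])
h=tinmask(t['image'],(260,330,235,300)); q=plane(t,h,34)[:,:2].astype(np.float32); print('mask',cv2.minAreaRect(q))
E
```

```text
rack tri [[536.8 340.   28.7]
 [496.8 185.3  26.6]
 [722.  292.5  30. ]
 [684.9 138.2  27. ]]
[[538.7 339.8  30. ]
 [497.8 185.5  30. ]
 [722.3 292.5  30. ]
 [685.3 138.3  30. ]]
rack top (array([517.00079849, 262.84944622]), np.float64(-0.24849871118610622), np.float64(2.4232606222381037))
rack side (array([514.1756382 , 260.39832937]), np.float64(-0.24370118514322053), np.float64(1.1878216277939373))
tin tri [[491.7 291.   32. ]
 [440.6 176.2  32.2]
 [365.7 208.1  30.4]
 [417.7 323.4  33.4]]
tin top (array([428.96673206, 250.11185517]), np.float64(-0.4268952541796991), np.float64(2.657016130266527))
tin side (array([426.70065808, 247.95618119]), np.float64(-0.4050078926501245), np.float64(2.6226947229454254))
mask ((408.79583740234375, 278.40545654296875), (31.655181884765625, 11.416402816772461), 55.92913818359375)
```

Triangulated heights agree with the text (rack 27–30, tin 30–33). The rack is at (516,262) with angle -0.246. The tin is at (428,249) with angle -0.416, which in the rack frame is x≈-82, y≈-34, -0.17 rad. I plan a square side push to the left, then a push from behind. First I need the vise's extent and height.

Run:
```python
import cv2,numpy as np
a=cv2.imread('pics/top0.png')[200:300,325:410]; b=cv2.imread('pics/side0.png')[220:325,210:330]
a=cv2.resize(a,None,fx=4,fy=4,interpolation=cv2.INTER_CUBIC);b=cv2.resize(b,None,fx=3.5,fy=3.5,interpolation=cv2.INTER_CUBIC)
o=np.zeros((420,780,3),np.uint8);o[:a.shape[0],:a.shape[1]]=a;o[:b.shape[0],350:350+b.shape[1]]=b
cv2.imwrite('pics/vise.png',o)
```

```text
(no output)
```

View pics/vise.png

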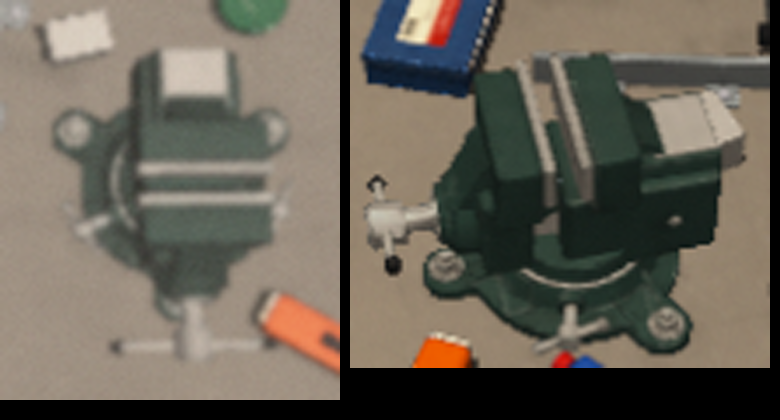

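Run:
```python
from h import *; from station import viewer
t=viewer.read_camera('top'); s=viewer.read_camera('side')
tt=np.array([[138,200],[138,168],[140,238]])/4+[325,200]
ts=np.array([[520-350,65],[556-350,60],[478-350,75]])/3.5+[210,220]
print(tri(t,tt,s,ts).round(1))
print(plane(t,np.array([[55,130],[70,210],[112,346]])/4+[325,200],25).round(0))
img=t['image']
for p in ((288,272),(300,252),(310,278)): print(img[p[1],p[0]],cv2.cvtColor(img[p[1]:p[1]+1,p[0]:p[0]+1],cv2.COLOR_RGB2HSV))
```

```text
[[462.7  59.9 149.8]
 [486.8  59.  150.2]
 [434.4  59.1 147.4]]
[[535. 105.  25.]
 [469.  95.  25.]
 [361.  66.  25.]]
[ 87 106 135] [[[108  91 135]]]
[136 128 120] [[[ 15  30 136]]]
[100 114 138] [[[109  70 138]]]
```

The vise's tall part has its left edge at y≈59 (top at z=150). Only low base ears reach y≈100, so a vertical hand at (405,156) clears it. Moving over there high, turning the hand, and setting the opening to 30 mm.

```bash
python3 -m pendant '[{"linear":[-0.032,0.028,0],"angular":[0,0,0],"grip":0.03},{"linear":[-0.032,0.028,0],"angular":[0,0,0],"grip":0.03},{"linear":[-0.032,0.028,0],"angular":[0,0,0],"grip":0.03},{"linear":[-0.032,0.028,0],"angular":[0,0,0],"grip":0.03},{"linear":[-0.032,0.028,0],"angular":[0,0,0],"grip":0.03},{"linear":[-0.032,0.028,0],"angular":[0,0,0],"grip":0.03},{"linear":[-0.032,0.028,0],"angular":[0,0,0],"grip":0.03},{"linear":[-0.032,0.028,0],"angular":[0,0,0],"grip":0.03}]'
python3 -m pendant '[{"linear":[-0.031,0.028,0],"angular":[0,0,0],"grip":0.03},{"linear":[-0.031,0.028,0],"angular":[0,0,0],"grip":0.03},{"linear":[-0.031,0.028,0],"angular":[0,0,0],"grip":0.03},{"linear":[-0.031,0.028,0],"angular":[0,0,0],"grip":0.03},{"linear":[0,0,0],"angular":[0,0,8.5],"grip":0.03},{"linear":[0,0,0],"angular":[0,0,8.5],"grip":0.03},{"linear":[0,0,0],"angular":[0,0,8.5],"grip":0.03},{"linear":[0,0,0],"angular":[0,0,8.5],"grip":0.03}]'
python3 -m pendant '[{"linear":[0,0,0],"angular":[0,0,8.5],"grip":0.03},{"linear":[0,0,0],"angular":[0,0,8.5],"grip":0.03},{"linear":[0,0,0],"angular":[0,0,8.5],"grip":0.03},{"linear":[0,0,0],"angular":[0,0,8.5],"grip":0.03},{"linear":[0,0,0],"angular":[0,0,8.5],"grip":0.03},{"linear":[0,0,0],"angular":[0,0,8.5],"grip":0.03},{"linear":[0,0,0],"angular":[0,0,0],"grip":0.03},{"linear":[0,0,0],"angular":[0,0,0],"grip":0.03}]'
cat >> h.py <<'E'
RK=np.array([516.,262.]); RA=-0.246
U=np.array([[np.cos(RA),np.sin(RA)],[-np.sin(RA),np.cos(RA)]])
def rk(p): return U@(np.asarray(p)[:2]-RK)
def rep():
    from station import bot
    from scipy.spatial.transform import Rotation as Ro
    s=bot.sense(); R=Ro.from_quat(s['eef_rot']).as_matrix()
    print('t',round(s['t'],2),'pos',s['position'].round(1),'rack',rk(s['position']).round(1),'gap',s['finger_gap'].__round__(1),'F',s['force'].round(1),'q',s['qpos'].round(2))
    print('tool xyz in rack (cols)'); M=np.eye(3);M[:2,:2]=U; print((M@R).round(3)); return s
E
python3 -c "
from h import *;rep()"
```

```text
t: 1.1
position: [333.3, 306.0, 226.9]
eef_rot: [0.807, 0.59, 0.0, -0.0]
force: [0.2, 1.4, 0.2]
finger_gap: 32.7
t: 1.9
position: [402.0, 155.4, 226.8]
eef_rot: [0.946, 0.326, 0.0, -0.0]
force: [0.6, 0.1, -0.3]
finger_gap: 30.1
t: 2.7
position: [401.9, 155.6, 226.8]
eef_rot: [0.994, -0.108, 0.0, -0.0]
force: [0.4, -0.5, -0.5]
finger_gap: 30.0
t 2.7 pos [401.9 155.6 226.8] rack [ -84.7 -131. ] gap 30.0 F [ 0.4 -0.5 -0.5] q [-0.33  0.08 -0.11  2.08  0.01  0.99 -0.66]
tool xyz in rack (cols)
[[ 1.    0.03  0.  ]
 [ 0.03 -1.    0.  ]
 [ 0.   -0.   -1.  ]]
```

```bash
python3 -m pendant '[{"linear":[0,0,0.035],"angular":[0,0,1.7],"grip":0.03},{"linear":[0,0,0.035],"angular":[0,0,0],"grip":0.03},{"linear":[0,0,0.035],"angular":[0,0,0],"grip":0.03},{"linear":[0,0,0.035],"angular":[0,0,0],"grip":0.03},{"linear":[0,0,0.03],"angular":[0,0,0],"grip":0.03},{"linear":[0,0,0.025],"angular":[0,0,0],"grip":0.03},{"linear":[0,0,0.017],"angular":[0,0,0],"grip":0.03},{"linear":[0,0,0],"angular":[0,0,0],"grip":0.03}]'
python3 - <<'E'
from h import *;rep()
from station import viewer
im=viewer.read_camera('side')['image'];cv2.imwrite('pics/s1.png',cv2.resize(im[150:330,150:370],None,fx=3,fy=3)[:,:,::-1])
E
```

```text
t: 3.5
position: [400.2, 154.9, 12.8]
eef_rot: [0.992, -0.123, -0.002, 0.001]
force: [-0.3, -0.3, 0.7]
finger_gap: 29.8
t 3.5 pos [400.2 154.9  12.8] rack [ -86.2 -132.1] gap 29.8 F [-0.3 -0.3  0.7] q [-0.36  0.46 -0.08  2.23  0.08  0.46 -0.75]
tool xyz in rack (cols)
[[ 1.    -0.001 -0.004]
 [-0.001 -1.    -0.003]
 [-0.004  0.003 -1.   ]]
```

View pics/s1.png

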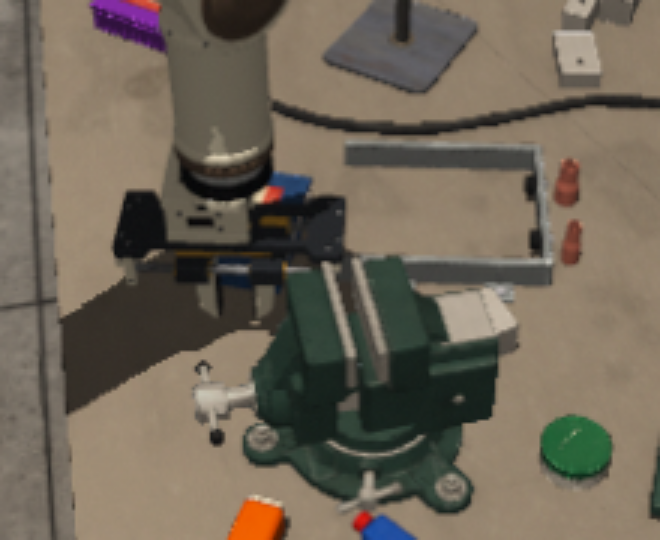

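The fingers are down at crop (205–265,290), right of the tin, and clear of the vise. Now the side push left, slowing at the end.

```bash
python3 -m pendant '[{"linear":[0,-0.007,0],"angular":[0,0,0],"grip":0.03},{"linear":[0,-0.007,0],"angular":[0,0,0],"grip":0.03},{"linear":[0,-0.007,0],"angular":[0,0,0],"grip":0.03},{"linear":[0,-0.007,0],"angular":[0,0,0],"grip":0.03},{"linear":[0,-0.007,0],"angular":[0,0,0],"grip":0.03},{"linear":[0,-0.007,0],"angular":[0,0,0],"grip":0.03},{"linear":[0,-0.006,0],"angular":[0,0,0],"grip":0.03},{"linear":[0,-0.004,0],"angular":[0,0,0],"grip":0.03}]'
python3 - <<'E'
from h import *;rep()
from station import viewer
o=np.zeros((560,790,3),np.uint8)
a=viewer.read_camera('side')['image'][170:270,190:350];b=viewer.read_camera('top')['image'][165:300,250:360]
a=cv2.resize(a,None,fx=2.5,fy=2.5)[:,:,::-1];b=cv2.resize(b,None,fx=3.5,fy=3.5)[:,:,::-1]
o[:a.shape[0],390:790]=a;o[:b.shape[0],:385]=b
cv2.imwrite('pics/s2.png',o)
E
```

```text
t: 4.35
position: [415.0, 206.6, 14.7]
eef_rot: [0.992, -0.125, 0.0, -0.0]
force: [0.0, -1.4, 0.1]
finger_gap: 30.2
t 4.35 pos [415.  206.6  14.7] rack [-84.5 -78.3] gap 30.2 F [ 0.  -1.4  0.1] q [-0.45  0.49 -0.08  2.15  0.08  0.5  -0.84]
tool xyz in rack (cols)
[[ 1.    -0.004  0.   ]
 [-0.004 -1.     0.   ]
 [ 0.    -0.    -1.   ]]
```

View pics/s2.png

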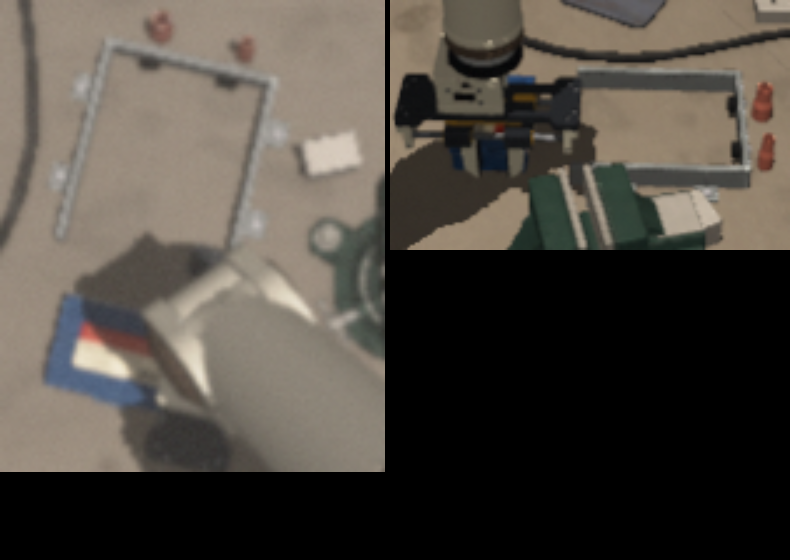

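The visible left lid edge of the tin runs from (65,297) to (47,383) in the crop. It looks squared to the rack, so I'll convert it to rack coordinates.

Run:
```python
from h import *
from station import viewer
t=viewer.read_camera('top')
for p in plane(t,(np.array([[65,297],[47,383],[148,316]])+.5)/3.5-.5+[250,165],34): print(rk(p).round(1))
```

```text
[-52.3  61.3]
[-132.1   58.4]
[-51.4 -16.7]
```

```bash
python3 -m pendant '[{"linear":[0,-0.002,0],"angular":[0,0,0],"grip":0.03},{"linear":[0,-0.002,0],"angular":[0,0,0],"grip":0.03},{"linear":[0,0,0],"angular":[0,0,0],"grip":0.03},{"linear":[0,0.01,0],"angular":[0,0,0],"grip":0.03},{"linear":[0,0.015,0],"angular":[0,0,0],"grip":0.03},{"linear":[0,0,-0.035],"angular":[0,0,0],"grip":0.03},{"linear":[0,0,-0.04],"angular":[0,0,0],"grip":0.03},{"linear":[0,0,-0.04],"angular":[0,0,0],"grip":0.03}]'
python3 -m pendant '[{"linear":[-0.029,-0.034,0],"angular":[0,0,0],"grip":0.05},{"linear":[-0.029,-0.034,0],"angular":[0,0,0],"grip":0.05},{"linear":[-0.029,-0.034,0],"angular":[0,0,0],"grip":0.05},{"linear":[0,0,0],"angular":[0,0,-8.5],"grip":0.05},{"linear":[0,0,0],"angular":[0,0,-8.5],"grip":0.05},{"linear":[0,0,0],"angular":[0,0,-8.5],"grip":0.05},{"linear":[0,0,0],"angular":[0,0,-8.5],"grip":0.05},{"linear":[0,0,0],"angular":[0,0,-8.5],"grip":0.05}]'
python3 -m pendant '[{"linear":[0,0,0],"angular":[0,0,-8.5],"grip":0.05},{"linear":[0,0,0],"angular":[0,0,-8.5],"grip":0.05},{"linear":[0,0,0],"angular":[0,0,-8.5],"grip":0.05},{"linear":[0,0,0],"angular":[0,0,-8.5],"grip":0.05},{"linear":[0,0,0],"angular":[0,0,-8.5],"grip":0.05},{"linear":[0,0,0],"angular":[0,0,-5],"grip":0.05},{"linear":[0,0,0],"angular":[-6,0,0],"grip":0.05},{"linear":[0,0,0],"angular":[-6,0,0],"grip":0.05}]'
python3 - <<'E'
from h import *;rep()
from station import viewer
o=np.zeros((560,790,3),np.uint8)
a=viewer.read_camera('side')['image'][170:270,190:350];b=viewer.read_camera('top')['image'][165:305,250:350]
a=cv2.resize(a,None,fx=2.4,fy=2.4)[:,:,::-1];b=cv2.resize(b,None,fx=4,fy=4,interpolation=cv2.INTER_CUBIC)[:,:,::-1]
o[:a.shape[0],402:402+a.shape[1]]=a;o[:b.shape[0],:b.shape[1]]=b
cv2.imwrite('pics/s3.png',o)
E
```

```text
t: 5.3
position: [408.6, 183.5, 130.4]
eef_rot: [0.992, -0.126, -0.001, 0.001]
force: [1.9, 0.3, 0.0]
finger_gap: 30.1
t: 6.1
position: [350.5, 304.1, 129.4]
eef_rot: [0.969, 0.246, -0.0, 0.001]
force: [-0.1, -0.4, -0.6]
finger_gap: 49.9
t: 6.9
position: [352.3, 303.6, 129.7]
eef_rot: [0.787, 0.608, 0.065, 0.084]
force: [-0.3, -0.3, -0.3]
finger_gap: 49.5
t 6.9 pos [352.3 303.6 129.7] rack [-168.9    0.4] gap 49.5 F [-0.3 -0.3 -0.3] q [-0.56  0.25 -0.4   2.18  0.47  0.7   0.01]
tool xyz in rack (cols)
[[ 0.009  0.977  0.211]
 [ 1.    -0.009 -0.001]
 [ 0.001  0.211 -0.977]]
```

View pics/s3.png

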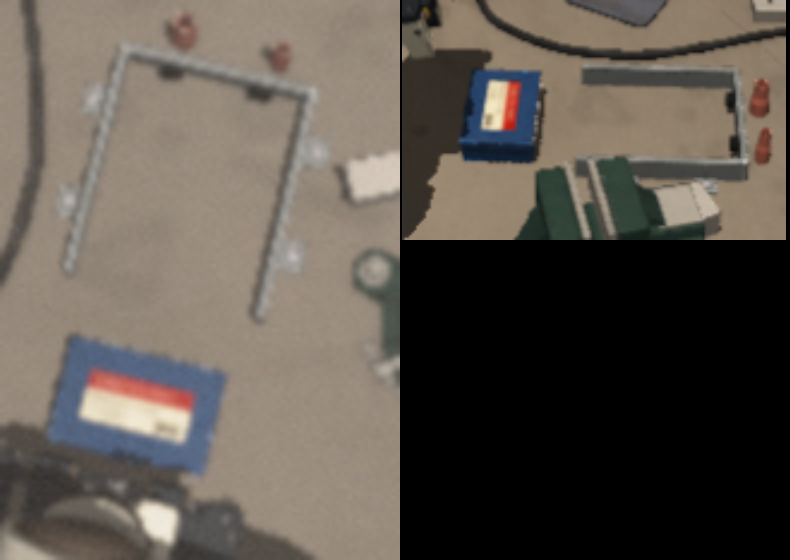

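The tin is nearly square before the mouth. Crop lid corners are (70,336), (226,374), (206,472) and (48,440). Rail tops run (69,270)–(124,48) and (259,319)–(313,93). I'll re-fit both.

Run:
```python
from h import *
from station import viewer
t=viewer.read_camera('top'); s=viewer.read_camera('side')
up=lambda c:(np.array(c)+.5)/4-.5+[250,165]
r=fit([[0,80],[0,-80],[194,80],[194,-80]],plane(t,up([[69,270],[259,319],[124,48],[313,93]]),30)); print(r[:3])
n=fit([[44,64],[44,-64],[-42,-64],[-42,64]],plane(t,up([[70,336],[226,374],[206,472],[48,440]]),34)); print(n[:3])
print('tin in rack top',r[3].T@(n[0]-r[0]),n[1]-r[1], 'with RK',rk(n[0]))
# side: crop 2.4
us=lambda c:(np.array(c)-[402,0]+.5)/2.4-.5+[190,170]
r=fit([[0,84],[0,-76],[198,84],[198,-76]],plane(s,us([[582,66],[577,158],[737,69],[748,161]]),30)); print(r[:3])
n=fit([[44,64],[44,-64],[-42,-64],[-42,64]],plane(s,us([[541,73],[530,149],[463,147],[476,71]]),34)); print(n[:3])
print('tin in rack side',r[3].T@(n[0]-r[0]),n[1]-r[1])
```

```text
(array([515.63496098, 262.63999586]), np.float64(-0.2521248394965197), np.float64(1.6319072923495241))
(array([426.25268515, 284.35731474]), np.float64(-0.22428275014598106), np.float64(3.5069130523075955))
tin in rack top [-91.97406394  -1.26678173] 0.02784208935053864 with RK [-92.49000269  -0.17160341]
(array([512.13390436, 256.06854235]), np.float64(-0.23923464745311718), np.float64(2.1867225356697872))
(array([424.21597738, 277.2713966 ]), np.float64(-0.2570855953001958), np.float64(4.930288297460891))
tin in rack side [-90.43820084  -0.23396761] -0.017850947847078635
```

The tin is at rack (-92,-1) and square within ~0.03, and both views agree. I'll descend behind it with the tilted hand, then push to just before the mouth and look.

```bash
python3 -m pendant '[{"linear":[0,-0.005,0.023],"angular":[0,0,-0.5],"grip":0.05},{"linear":[0,-0.005,0.023],"angular":[0,0,0],"grip":0.05},{"linear":[0,-0.005,0.023],"angular":[0,0,0],"grip":0.05},{"linear":[0,-0.004,0.02],"angular":[0,0,0],"grip":0.05},{"linear":[0,-0.004,0.017],"angular":[0,0,0],"grip":0.05},{"linear":[0,-0.002,0.010],"angular":[0,0,0],"grip":0.05},{"linear":[0,0,0],"angular":[0,0,0],"grip":0.05},{"linear":[0,0,0],"angular":[0,0,0],"grip":0.05}]'
python3 -c "
from h import *;rep()"
python3 -m pendant '[{"linear":[0,0.0088,0.0019],"angular":[0,0,0],"grip":0.05},{"linear":[0,0.0088,0.0019],"angular":[0,0,0],"grip":0.05},{"linear":[0,0.0088,0.0019],"angular":[0,0,0],"grip":0.05},{"linear":[0,0.0088,0.0019],"angular":[0,0,0],"grip":0.05},{"linear":[0,0.0088,0.0019],"angular":[0,0,0],"grip":0.05},{"linear":[0,0.0088,0.0019],"angular":[0,0,0],"grip":0.05},{"linear":[0,0.0059,0.0013],"angular":[0,0,0],"grip":0.05},{"linear":[0,0.004,0.0009],"angular":[0,0,0],"grip":0.05}]'
python3 - <<'E'
from h import *;rep()
from station import viewer
o=np.zeros((500,790,3),np.uint8)
a=viewer.read_camera('side')['image'][170:270,190:350];b=viewer.read_camera('top')['image'][165:290,255:350]
a=cv2.resize(a,None,fx=2.5,fy=2.5,interpolation=cv2.INTER_CUBIC)[:,:,::-1];b=cv2.resize(b,None,fx=4,fy=4,interpolation=cv2.INTER_CUBIC)[:,:,::-1]
o[:a.shape[0],390:390+a.shape[1]]=a;o[:b.shape[0],:b.shape[1]]=b
cv2.imwrite('pics/s4.png',o)
E
```

```text
t: 7.9
position: [351.0, 305.5, 11.3]
eef_rot: [0.783, 0.613, 0.064, 0.083]
force: [0.1, -0.5, 0.8]
finger_gap: 49.9
t 7.9 pos [351.  305.5  11.3] rack [-170.6    2. ] gap 49.9 F [ 0.1 -0.5  0.8] q [-0.71  0.49 -0.25  2.23  0.75  0.46 -0.28]
tool xyz in rack (cols)
[[-0.003  0.978  0.208]
 [ 1.     0.003 -0.001]
 [-0.002  0.208 -0.978]]
t: 8.7
position: [413.2, 290.2, 10.7]
eef_rot: [0.783, 0.613, 0.064, 0.083]
force: [-1.0, 0.4, 1.0]
finger_gap: 50.2
t 8.7 pos [413.2 290.2  10.7] rack [-106.6    2.3] gap 50.2 F [-1.   0.4  1. ] q [-0.58  0.53 -0.26  2.16  0.73  0.47 -0.12]
tool xyz in rack (cols)
[[-0.004  0.978  0.208]
 [ 1.     0.004 -0.001]
 [-0.002  0.208 -0.978]]
```

View pics/s4.png

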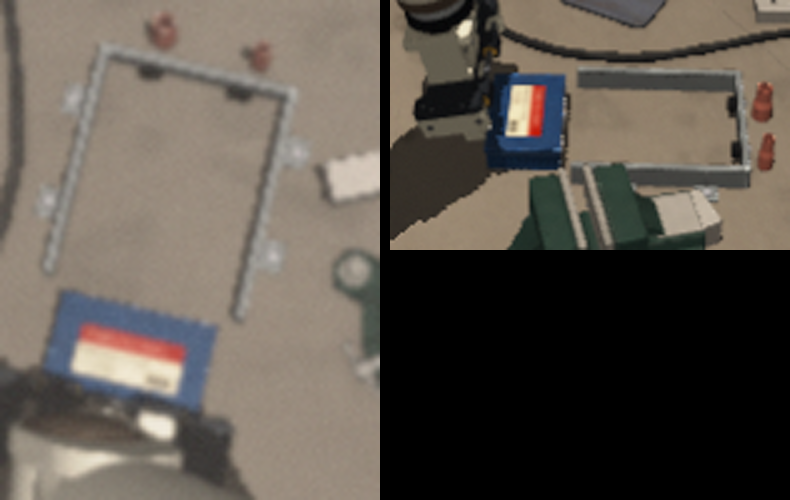

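Tin front corners are at crop (62,292) and (217,325), rail mouths at (48,270) and (238,318), so it sits roughly centred. I'll check the angle with fitted edge lines.

```bash
cat >> h.py <<'E'
def lines(t,x0,x1):
    """sample the rectified top view in rack coordinates (0.5 mm grid)"""
    K,D,T=cam(t)
    def patch(xs,ys,z):
        X,Y=np.meshgrid(xs,ys,indexing='ij'); W=RK+np.c_[X.ravel(),Y.ravel()]@U
        p=cv2.projectPoints(np.c_[W,np.full(len(W),z)],cv2.Rodrigues(T[:3,:3])[0],T[:3,3],K,D)[0].reshape(len(xs),len(ys),2).astype(np.float32)
        return cv2.remap(t['image'].astype(np.float32),p[...,0],p[...,1],cv2.INTER_CUBIC)
    g=np.arange
    for n,c in(('railL',80),('railR',-80)):
        xs=g(15,185,2.);ys=g(c-14,c+14,.5); a=patch(xs,ys,30); e=np.clip((a[...,2]-a[...,0])+60,0,None); e=e-np.median(e,1,keepdims=True); e=np.clip(e,0,None)**2
        k=np.polyfit(xs,(e*ys).sum(1)/e.sum(1),1); print(n,'slope %.4f y(mouth) %.1f'%tuple(k))
    ys=g(-50,50,2.);xs=g(x0,x1,.5); a=patch(xs,ys,34); b=cv2.GaussianBlur(a[...,2]-a[...,0],(1,9),0)
    d=-np.gradient(b,axis=0); d=np.clip(d,0,None)**2; f=(d*xs[:,None]).sum(0)/d.sum(0); k=np.polyfit(ys,f,1); print('front slope %.4f (tin angle %.4f) x %.1f'%(k[0],-k[0],k[1]), 'res',np.std(f-np.polyval(k,ys)).round(2))
    xm=k[1]
    for n,c in(('L',64),('R',-64)):
        xs=g(xm-50,xm-8,2.);ys=g(c-14,c+14,.5);a=patch(xs,ys,34);b=a[...,2]-a[...,0]; d=np.abs(np.gradient(cv2.GaussianBlur(b,(9,1),0),axis=1))**2
        f=(d*ys).sum(1)/d.sum(1); k=np.polyfit(xs-xm,f,1); print('tin',n,'slope %.4f y at front %.1f'%tuple(k),'res',np.std(f-np.polyval(k,xs-xm)).round(2))
E
python3 - <<'E'
from h import *
from station import viewer
lines(viewer.read_camera('top'),-40,0)
E
```

```text
railL slope -0.0033 y(mouth) 81.9
railR slope -0.0109 y(mouth) -78.4
front slope -0.0038 (tin angle 0.0038) x -11.4 res 0.3
tin L slope -0.0093 y at front 64.3 res 0.26
tin R slope 0.0083 y at front -63.3 res 0.22
```

Everything agrees: the tin is centred within about 1 mm and ~0.007 rad. I'll add a 0.4° trim and push into the lane.

```bash
python3 -m pendant '[{"linear":[0,0.0088,0.0019],"angular":[0,0,0.4],"grip":0.05},{"linear":[0,0.0098,0.0021],"angular":[0,0,0],"grip":0.05},{"linear":[0,0.0098,0.0021],"angular":[0,0,0],"grip":0.05},{"linear":[0,0.0098,0.0021],"angular":[0,0,0],"grip":0.05},{"linear":[0,0.0098,0.0021],"angular":[0,0,0],"grip":0.05},{"linear":[0,0.0098,0.0021],"angular":[0,0,0],"grip":0.05},{"linear":[0,0.0078,0.0017],"angular":[0,0,0],"grip":0.05},{"linear":[0,0.004,0.0008],"angular":[0,0,0],"grip":0.05}]'
python3 - <<'E'
from h import *
from station import viewer
rep();lines(viewer.read_camera('top'),40,75)
E
```

```text
t: 9.65
position: [482.7, 272.5, 10.7]
eef_rot: [0.785, 0.61, 0.064, 0.083]
force: [-0.5, 0.0, 0.3]
finger_gap: 50.3
t 9.65 pos [482.7 272.5  10.7] rack [-34.9   2.1] gap 50.3 F [-0.5  0.   0.3] q [-0.45  0.58 -0.27  2.06  0.7   0.5   0.04]
tool xyz in rack (cols)
[[ 0.004  0.978  0.208]
 [ 1.    -0.004 -0.001]
 [-0.     0.208 -0.978]]
railL slope 0.0059 y(mouth) 80.8
railR slope -0.0120 y(mouth) -77.7
front slope 0.0063 (tin angle -0.0063) x 59.4 res 0.32
tin L slope -0.0078 y at front 64.1 res 0.17
tin R slope 0.0030 y at front -64.2 res 0.22
```

```bash
python3 -m pendant '[{"linear":[0,0.0088,0.0019],"angular":[0,0,0],"grip":0.05},{"linear":[0,0.0098,0.0021],"angular":[0,0,0],"grip":0.05},{"linear":[0,0.0098,0.0021],"angular":[0,0,0],"grip":0.05},{"linear":[0,0.0098,0.0021],"angular":[0,0,0],"grip":0.05},{"linear":[0,0.0098,0.0021],"angular":[0,0,0],"grip":0.05},{"linear":[0,0.0098,0.0021],"angular":[0,0,0],"grip":0.05},{"linear":[0,0.0098,0.0021],"angular":[0,0,0],"grip":0.05},{"linear":[0,0.0059,0.0013],"angular":[0,0,0],"grip":0.05}]'
python3 -m pendant '[{"linear":[0,0.0049,0.001],"angular":[0,0,0],"grip":0.05},{"linear":[0,0.0049,0.001],"angular":[0,0,0],"grip":0.05},{"linear":[0,0.0049,0.001],"angular":[0,0,0],"grip":0.05},{"linear":[0,0.0049,0.001],"angular":[0,0,0],"grip":0.05},{"linear":[0,0.0049,0.001],"angular":[0,0,0],"grip":0.05},{"linear":[0,0.0039,0.0008],"angular":[0,0,0],"grip":0.05},{"linear":[0,0.002,0.0004],"angular":[0,0,0],"grip":0.05},{"linear":[0,0,0],"angular":[0,0,0],"grip":0.05}]'
python3 - <<'E'
from h import *
from station import viewer
rep();lines(viewer.read_camera('top'),153,174)
E
```

```text
t: 10.5
position: [555.7, 254.0, 10.5]
eef_rot: [0.785, 0.61, 0.064, 0.083]
force: [-1.7, 0.3, 0.1]
finger_gap: 50.3
t: 11.3
position: [585.0, 246.7, 10.8]
eef_rot: [0.785, 0.611, 0.064, 0.083]
force: [-0.9, 0.0, 0.8]
finger_gap: 49.9
t 11.3 pos [585.  246.7  10.8] rack [70.6  2. ] gap 49.9 F [-0.9  0.   0.8] q [-0.29  0.67 -0.31  1.87  0.66  0.57  0.25]
tool xyz in rack (cols)
[[ 0.003  0.978  0.208]
 [ 1.    -0.003 -0.001]
 [-0.     0.208 -0.978]]
railL slope -0.0569 y(mouth) 89.5
railR slope 0.0434 y(mouth) -84.7
front slope 0.0032 (tin angle -0.0032) x 165.2 res 0.32
tin L slope 0.0392 y at front 64.9 res 0.7
tin R slope 0.0046 y at front -64.5 res 0.24
```

About 15 mm remain. I'll creep in, watching the force.

```bash
python3 -m pendant '[{"linear":[0,0.002,0.0004],"angular":[0,0,0],"grip":0.05},{"linear":[0,0.002,0.0004],"angular":[0,0,0],"grip":0.05},{"linear":[0,0.002,0.0004],"angular":[0,0,0],"grip":0.05},{"linear":[0,0.002,0.0004],"angular":[0,0,0],"grip":0.05},{"linear":[0,0.001,0.0002],"angular":[0,0,0],"grip":0.05},{"linear":[0,0.001,0.0002],"angular":[0,0,0],"grip":0.05},{"linear":[0,0.001,0.0002],"angular":[0,0,0],"grip":0.05},{"linear":[0,0.001,0.0002],"angular":[0,0,0],"grip":0.05}]'
python3 -m pendant '[{"linear":[0,0.001,0.0002],"angular":[0,0,0],"grip":0.05},{"linear":[0,0.001,0.0002],"angular":[0,0,0],"grip":0.05},{"linear":[0,0,0],"angular":[0,0,0],"grip":0.05},{"linear":[0,0,0],"angular":[0,0,0],"grip":0.05},{"linear":[0,0,0],"angular":[0,0,0],"grip":0.05},{"linear":[0,0,0],"angular":[0,0,0],"grip":0.05},{"linear":[0,0,0],"angular":[0,0,0],"grip":0.05},{"linear":[0,0,0],"angular":[0,0,0],"grip":0.05}]'
python3 - <<'E'
from h import *
from station import viewer
rep();lines(viewer.read_camera('top'),168,188)
im=viewer.read_camera('side')['image'][175:245,240:350];cv2.imwrite('pics/s5.png',cv2.resize(im,None,fx=6,fy=6,interpolation=cv2.INTER_CUBIC)[:,:,::-1])
E
```

```text
t: 12.15
position: [596.4, 243.9, 10.9]
eef_rot: [0.785, 0.611, 0.064, 0.083]
force: [0.5, 0.3, 0.1]
finger_gap: 50.2
t: 12.95
position: [598.4, 243.5, 11.0]
eef_rot: [0.785, 0.611, 0.064, 0.083]
force: [-0.9, -0.2, 1.0]
finger_gap: 49.8
t 12.95 pos [598.4 243.5  11. ] rack [84.5  2.1] gap 49.8 F [-0.9 -0.2  1. ] q [-0.27  0.68 -0.32  1.85  0.65  0.58  0.28]
tool xyz in rack (cols)
[[ 0.002  0.978  0.208]
 [ 1.    -0.002 -0.001]
 [-0.     0.208 -0.978]]
railL slope -0.0325 y(mouth) 87.5
railR slope 0.0362 y(mouth) -82.2
front slope -0.0023 (tin angle 0.0023) x 179.1 res 0.61
tin L slope 0.0841 y at front 65.8 res 0.66
tin R slope -0.0001 y at front -64.7 res 0.26
```

View pics/s5.png

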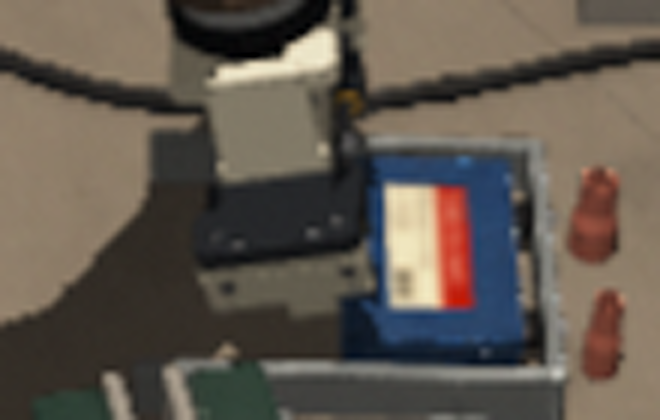

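The tin is square and almost at the stops (dark stops at crop (522,210) and (530,330)). There is no firm contact force yet, so I'll keep creeping.

```bash
python3 -m pendant '[{"linear":[0,0.001,0.0002],"angular":[0,0,0],"grip":0.05},{"linear":[0,0.001,0.0002],"angular":[0,0,0],"grip":0.05},{"linear":[0,0,0],"angular":[0,0,0],"grip":0.05},{"linear":[0,0,0],"angular":[0,0,0],"grip":0.05},{"linear":[0,0,0],"angular":[0,0,0],"grip":0.05},{"linear":[0,0,0],"angular":[0,0,0],"grip":0.05},{"linear":[0,0,0],"angular":[0,0,0],"grip":0.05},{"linear":[0,0,0],"angular":[0,0,0],"grip":0.05}]'; python3 -c "
from h import *;rep()" | head -1
```

```text
t: 13.85
position: [600.2, 243.0, 10.9]
eef_rot: [0.785, 0.611, 0.064, 0.083]
force: [-0.9, 0.0, -0.6]
finger_gap: 50.2
t 13.85 pos [600.2 243.   10.9] rack [86.3  2.1] gap 50.2 F [-0.9  0.  -0.6] q [-0.26  0.68 -0.32  1.84  0.65  0.58  0.29]
```

```bash
python3 -m pendant '[{"linear":[0,0.0005,0.0001],"angular":[0,0,0],"grip":0.05},{"linear":[0,0.0005,0.0001],"angular":[0,0,0],"grip":0.05},{"linear":[0,0.0005,0.0001],"angular":[0,0,0],"grip":0.05},{"linear":[0,0.0005,0.0001],"angular":[0,0,0],"grip":0.05},{"linear":[0,0,0],"angular":[0,0,0],"grip":0.05},{"linear":[0,0,0],"angular":[0,0,0],"grip":0.05},{"linear":[0,0,0],"angular":[0,0,0],"grip":0.05},{"linear":[0,0,0],"angular":[0,0,0],"grip":0.05}]'; python3 -c "
from h import *;rep()
from station import viewer
lines(viewer.read_camera('top'),170,188)"
```

```text
t: 14.65
position: [600.7, 243.1, 10.7]
eef_rot: [0.785, 0.611, 0.063, 0.082]
force: [-7.2, 0.9, 4.2]
finger_gap: 49.8
t 14.65 pos [600.7 243.1  10.7] rack [86.7  2.2] gap 49.8 F [-7.2  0.9  4.2] q [-0.26  0.68 -0.32  1.84  0.65  0.58  0.29]
tool xyz in rack (cols)
[[ 0.002  0.979  0.206]
 [ 1.    -0.001 -0.001]
 [-0.001  0.206 -0.979]]
railL slope -0.0251 y(mouth) 86.4
railR slope 0.0191 y(mouth) -81.0
front slope 0.0043 (tin angle -0.0043) x 181.1 res 0.46
tin L slope 0.0797 y at front 65.6 res 0.53
tin R slope -0.0195 y at front -65.2 res 0.3
```

The force jumped to 7 N, so the tin is seated. Withdrawing straight back, then up and away.

```bash
python3 -m pendant '[{"linear":[0,-0.002,-0.0004],"angular":[0,0,0],"grip":0.05},{"linear":[0,-0.006,-0.0013],"angular":[0,0,0],"grip":0.05},{"linear":[0,-0.014,-0.003],"angular":[0,0,0],"grip":0.05},{"linear":[0,-0.02,-0.0042],"angular":[0,0,0],"grip":0.05},{"linear":[0,0.006,-0.029],"angular":[0,0,0],"grip":0.05},{"linear":[0,0.008,-0.039],"angular":[0,0,0],"grip":0.05},{"linear":[0,0.008,-0.039],"angular":[0,0,0],"grip":0.05},{"linear":[0,0.008,-0.039],"angular":[0,0,0],"grip":0.05}]'
python3 -m pendant '[{"linear":[0,-0.03,-0.006],"angular":[0,0,0],"grip":0.05},{"linear":[0,-0.035,-0.007],"angular":[0,0,0],"grip":0.05},{"linear":[0,-0.035,-0.007],"angular":[0,0,0],"grip":0.05},{"linear":[0,-0.035,-0.007],"angular":[0,0,0],"grip":0.05},{"linear":[0,-0.035,-0.007],"angular":[0,0,0],"grip":0.05},{"linear":[0,-0.02,-0.004],"angular":[0,0,0],"grip":0.05},{"linear":[0,0,0],"angular":[0,0,0],"grip":0.05},{"linear":[0,0,0],"angular":[0,0,0],"grip":0.05}]'
python3 - <<'E'
from h import *;rep()
from station import viewer
t=viewer.read_camera('top');lines(t,170,188)
o=np.zeros((560,790,3),np.uint8)
a=viewer.read_camera('side')['image'][170:270,210:370];b=t['image'][165:290,255:350]
a=cv2.resize(a,None,fx=2.5,fy=2.5,interpolation=cv2.INTER_CUBIC)[:,:,::-1];b=cv2.resize(b,None,fx=4,fy=4,interpolation=cv2.INTER_CUBIC)[:,:,::-1]
o[:a.shape[0],390:390+a.shape[1]]=a;o[:b.shape[0],:b.shape[1]]=b
cv2.imwrite('pics/s6.png',o)
E
```

```text
t: 15.5
position: [558.7, 253.3, 161.3]
eef_rot: [0.785, 0.611, 0.064, 0.083]
force: [1.2, -0.9, -1.6]
finger_gap: 49.9
t: 16.3
position: [371.9, 300.9, 157.9]
eef_rot: [0.785, 0.611, 0.065, 0.083]
force: [0.5, 0.3, 0.0]
finger_gap: 50.1
t 16.3 pos [371.9 300.9 157.9] rack [-149.2    2.6] gap 50.1 F [0.5 0.3 0. ] q [-0.4   0.24 -0.54  2.13  0.46  0.78  0.08]
tool xyz in rack (cols)
[[ 0.001  0.978  0.209]
 [ 1.    -0.001 -0.   ]
 [-0.     0.209 -0.978]]
railL slope -0.0068 y(mouth) 81.9
railR slope 0.0307 y(mouth) -80.8
front slope 0.0007 (tin angle -0.0007) x 181.1 res 0.38
tin L slope -0.0016 y at front 64.1 res 0.33
tin R slope -0.0152 y at front -65.0 res 0.26
```

View pics/s6.png

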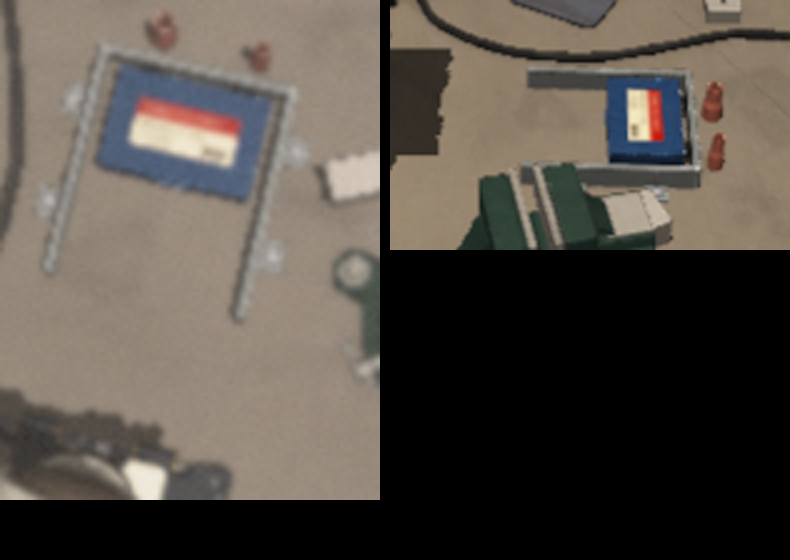

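The tin sits square in the lane at crop (185,130), against the stops. Gaps show on both sides, the bystanders are unmoved, and the hand is well clear. Handing in.

```bash
python3 -c "
from station import bot;print(bot.finish_job())"
```

```text
the job is handed in; nothing more can be done
None
```

The blue tin is in the lane against both rubber stops, and I handed the job in at about 16 s; no verdict is reported.

**What I did:** I pushed the tin left with two fingertips, which centred and squared it in front of the mouth. I then pushed it from behind down the lane with the hand tilted. At the stops the push force rose from about 1 N to 7 N. I withdrew straight back and up.

**Last checks:**
- **Depth:** the tin's front edge measured at rack x ≈ 181 mm. The stops are at 180 mm, so it is seated within measuring error, with its origin at about 137 mm.
- **Sideways:** about 0.5 to 1 mm off the middle line.
- **Angle:** the front edge reads square within 0.001 rad. The side edges gave 0.002 and 0.015 rad, all well under the 0.07 rad limit.
- **Clearances:** the last picture shows a gap to both rails, with the cups and steel block where they were. The paste tin was outside that last crop, but the hand never went near it. The hand was about 150 mm behind the mouth, 158 mm up and touching nothing.

**What disagreed:** the automatic rail-line fits became unreliable (slopes up to 0.057) once the hand or tin was near the rails. I relied on the earlier clean fits instead. The side and top views placed the rack 2 to 7 mm apart, but agreed within about 2 mm on where the tin lay relative to it.

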